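Give the watch movement a puff from the bench air gun

ROBOT

A 7-joint arm with a two-finger parallel gripper is mounted at the origin on a cart in front of the work surface, level with it; the furniture and walls round the work are solid. World frame = base frame: x ahead of the robot, y to its left, z up, the work surface at z = 0. Lengths are in m, angles in rad, forces in N, time in s.
With the tool pointing down it reaches from about 0.425 to 0.925 m from the base axis. Payload 6.8 kg.
Tool frame: the origin (TCP) lies midway between the tips of the shut fingers; the grasp point (between the pads) lies 19 mm behind it; z points along the fingers, y is the direction in which the jaws open and shut (so a half turn about z gives the same grasp; the last joint's range is limited). The gripper opens to 85 mm and grips with 20 to 120 N. Pads are 22 mm wide; open, the fingers measure 114 mm over their backs; the gripper's body (76 mm by 85 mm) begins 54 mm behind the grasp point. The pads swing forward as they close: fully open they stand 13 mm farther back than shut.
Start: joints at [1.219, 0.477, 0.022, 1.555, -0.011, 1.109, -0.083], TCP at [0.163, -0.655, 0.231] pointing down, gripper open.
Joint ranges: [-2.96, 2.96], [-0.34, 2.1], [-1.41, 1.46], [0.24, 2.44], [-1.37, 4.51], [0.17, 1.92], [-2.96, 2.96]. Speed limits (rad/s): [2.39, 2.39, 3.14, 3.14, 3.14, 3.14, 3.14].

INTERFACE

Orientations are given as a unit quaternion [w, x, y, z].
In Python, from station import bot gives the robot as it stands.
- The arm moves only by the shell command python3 -m jog 'ROWS' [FORCE]. ROWS is JSON, a list of rows, each a list of 3 entries, a list of its own where there are three numbers: the shift along the tool's x, y, z in mm, then the turn, a rotation vector about the tool's x, y, z in degrees, then the closure, from -1 (fully open) to 1 (shut). A call has 1 to 12 rows; each row shifts and turns the commanded pose from where the row before left it, along the tool's axes as they then stand; what a row does not reach is not made up. A row lasts 1/8 s, in which the tool goes at most 62.5 mm and 10.7 degrees, less where a joint would pass 70% of its speed; a pose out of reach is approached as far as the arm can. A call is refused whole if a number of a shift passes 62.5 or a number of a turn 10.7, either way. A call with a gripper value outside its range is refused whole. The fingers move at their own pace and stop on an object; FORCE is the grip in N (left out, the last holds). Time passes only in rows, so rows that do not move let the fingers close. It gives the time, the measured TCP pose, the force and the opening at its end, in the units of the state.
- bot.get_obs(): the state, without advancing time (a new reading comes with each control period).
- bot.read_camera(name): name is "scene" or "top" or "wrist"; returns (picture, depth): 420x560x3 uint8, red, green, blue; 420x560 float32, m along the optical axis (not along the pixel's ray), 0 where there is no reading.
- bot.camera_info(name): a dict with "fx", "fy", "cx", "cy" (pixels), "world_from_camera" (4x4, takes a point from camera to world coordinates); the wrist camera has in their place "mount" (4x4, takes a point from camera to tool coordinates, whose origin is the TCP and whose axes are the flange's). Camera axes: x right, y up, looking along -z (the intrinsics and any distortion apply to the point x, -y, -z); pixel columns grow to the right and rows downward; lengths in m; the calibration is good to about 2 mm. A picture is of the moment at which its call begins: read the wrist's pose just before it. camera_info takes no time and is no camera call.
- bot.hand_in(): hands the job in, once; it reports no verdict.
Trained networks look in the newest picture that a camera, given by its name, has taken for a name from the list of things; names that differ only in an ending like _2 or _b are one class to them, and where a whole thing is asked for, a point or a joint stands for the part that bears it (a point fixed in the world has none). Each returns a list of dicts, best first, with "score" (0 to 1); they miss things now and then, are a little off and sometimes report something else, mostly with a low value. They report only what shows in the picture. A call takes as long as a camera call.
- bot.find_in(camera, thing): "xy" ([column, row] as shares, 0 to 1, of the picture: columns of its width, rows of its height, amid what is visible of it).
- bot.cut_out(camera, thing): "pixels" (420x560 bool, what is visible of it) and "xy" ([column, row] as shares, 0 to 1, of the picture: columns of its width, rows of its height, amid what is visible of it).
- bot.landmark_of(camera, thing): "xy" ([column, row] as shares, 0 to 1, of the picture: columns of its width, rows of its height: a listed point, or the origin of a listed thing).
The state is a dict: "t": time; "q": joint angles; "joint_vel": joint speeds; "joint_torque": joint torques, N m; "eef_pos": TCP position; "tool_rot": TCP orientation; "contact_force": force on the tool from outside, world axes, zero at the start; "torque": the same for the moment, N m; "gripper_width": opening from 0.0 (shut) to 1.0 (fully open).
Only numpy, scipy, OpenCV 4.12 (cv2) and the standard library are available. Lean on these libraries where they do the work, as an engineer would, in place of code of your own. Each camera call takes 0.05 s, during which the arm holds its last target.

TASK

Blow the dust off the watch movement: take the air gun with the long thin bent nozzle, which points at the movement, between the fingers, one finger behind its fixed grip and one in front of its trigger, squeeze the trigger all the way, keep it squeezed for a good second, then let go so that it springs back out. Do not squeeze the other gun with the short thick nozzle, and leave the movement where it lies.

Things in the scene. Friction and masses are not known exactly. Their poses are not given: they have to be found in the camera images.
- long_squeeze (a point): Squeeze point of the fixed air gun with the long thin bent nozzle, 75 mm above the bench, mid-height of the 26 mm high black grip. z up, x along the grip to the barrel, y from grip to trigger. In y the grip's outer face is at -15 mm, the trigger's at +15 squeezed, +28 released (+33 at its end). The grip cannot yield: centre the fingers here or up to 5 mm to -y, not on the released pair
- long_trigger (a joint): Its trigger, an aluminium lever along the grip's left side, rad: 0 released, 0.225 squeezed to its stop. Vertical hinge at the barrel, 57 mm beyond the squeeze point, where it moves 13 mm. A spring pushes it out, 4 N there at first, 9 N at the stop. The gun lies on its side on a stand, grip towards the robot, nozzle to the left; beside the grip all is clear from 15 mm above the bench up
- short_trigger (a joint): Trigger of the other gun, which is alike but has a short thick black cone as nozzle and points at a round teal tray; rad, 0 released, 0.225 squeezed. Not to be squeezed. Overhead, the arm of a magnifier hangs 0.48 m above the bench at x = 0.6 m, to the right of y = 0: come in low
- movement_mid (a point): Centre of the watch movement, a brass-coloured disc 26 mm across and 4 mm thick, lying loose on the jaws of a small brass holder (14 mm high) before the tip of the long nozzle, 0.19 m along y and 0.07 m along x from the squeeze point. z up. Not to be moved

How it is judged:
On the way, in this order (a step that is already met when the one before it is completed fails the run):
1. the trigger of the gun with the long nozzle is squeezed (at least 0.16 of its 0.225 rad) for 0.8 s, with the grip and trigger between the fingers (value of joint long_trigger above 0.16 rad and y of the grasp point in the frame of long_squeeze between -0.025 and 0.016 m), for 0.8 s.
2. the trigger is let go and back out (value of joint long_trigger below 0.03 rad), for 0.2 s.
At the end, for the whole second after the job is handed in: Both triggers are released (within 0.03 rad of fully out), and the movement is within 10 mm of where it lay (value of joint each of long_trigger, short_trigger below 0.03 rad and distance of movement_mid from where it was at the start of the episode below 0.01 m); the robot touches nothing.
It fails at once if the other gun's trigger is squeezed (more than 0.08 rad) (value of joint short_trigger above 0.08 rad).
It fails at once if the movement is moved more than 15 mm (distance of movement_mid from where it was at the start of the episode above 0.015 m).
It also fails if it takes over 26 s, if anything falls off the work surface, if the arm or the gripper's body presses on something with over 40 N, if the wrist force passes 120 N, or if a joint passes its speed limit or range.

## Working session

There is one attempt and no reset: what is moved stays moved. The work goes in short steps, Python scripts to look and compute and a shell command to move; the robot and the scene stay as the last step left them, time stands still between calls to the robot, and variables do not carry over. Pictures are saved under pics/ and viewed, and the job is handed in when it is done.

```bash
mkdir -p pics; ls; python3 - <<'E'
from station import bot
import cv2,numpy as np
o=bot.get_obs()
for k in o: print(k,np.round(o[k],3))
for c in ("scene","top"):
    p,d=bot.read_camera(c); cv2.imwrite(f"pics/{c}0.png",p[:,:,::-1]); np.save(f"pics/{c}d.npy",d)
    print(c,{k:np.round(v,3).tolist() for k,v in bot.camera_info(c).items()})
    for t in ("long_squeeze","long_trigger","short_trigger","movement_mid"):
        for r in bot.landmark_of(c,t)[:2]: print(c,t,r['score'],r['xy'], np.array(r['xy'])*[560,420])
print(bot.camera_info("wrist"))
E
```

```text
pics
t 0.0
q [ 1.219  0.478  0.022  1.556 -0.012  1.109 -0.083]
joint_vel [-0.001 -0.002  0.001 -0.002 -0.001  0.001 -0.001]
joint_torque [ 0.0000e+00 -5.9646e+01  1.6080e+00 -2.8120e+01  1.2000e-02  9.0000e-03
 -0.0000e+00]
eef_pos [ 0.163 -0.654  0.23 ]
tool_rot [-0.001  0.993  0.122 -0.   ]
contact_force [-0.242 -0.36   0.15 ]
torque [-0.015  0.015  0.018]
gripper_width 0.999
scene {'fx': 426.59, 'fy': 426.59, 'cx': 287.631, 'cy': 211.519, 'world_from_camera': [[0.765, 0.454, -0.457, 0.135], [-0.644, 0.52, -0.561, -0.338], [-0.017, 0.723, 0.69, 0.681], [0.0, 0.0, 0.0, 1.0]]}
scene long_squeeze 0.92 [0.6407, 0.7683] [358.792 322.686]Traceback (most recent call last):
  File "<stdin>", line 9, in <module>
ValueError: it knows: long_squeeze, movement_mid
```

```bash
cat > h.py <<'E'
from station import bot
import cv2,numpy as np
def world(c,uv,d,T=None):
    i=bot.camera_info(c); u,v=uv
    p=np.array([(u-i['cx'])/i['fx']*d,-(v-i['cy'])/i['fy']*d,-d,1])
    return ((i['world_from_camera'] if T is None else T)@p)[:3]
def cast(c,uv,z):
    i=bot.camera_info(c);W=np.array(i['world_from_camera'])
    a=world(c,uv,1.0); o=W[:3,3]
    return o+(a-o)*(z-o[2])/(a[2]-o[2])
E
python3 - <<'E'
from h import *
i=None
for c in ("scene","top"):
    p,d=bot.read_camera(c); cv2.imwrite(f"pics/{c}1.png",p[:,:,::-1]); np.save(f"pics/{c}d.npy",d)
    for t,z in (("long_squeeze",.075),("movement_mid",.016)):
        for r in bot.landmark_of(c,t)[:2]:
            uv=np.array(r['xy'])*[560,420]
            print(c,t,round(r['score'],2),uv.round(),cast(c,uv,z).round(4),world(c,uv,d[int(uv[1]),int(uv[0])]).round(4))
    for t in ("long_trigger","short_trigger"):
        for r in bot.find_in(c,t)[:2]:
            uv=np.array(r['xy'])*[560,420]
            print(c,t,round(r['score'],2),uv.round(),world(c,uv,d[int(uv[1]),int(uv[0])]).round(4))
print(bot.camera_info("top"));print(bot.camera_info("wrist"))
print(bot.get_obs()['t'])
E
```

```text
scene long_squeeze 0.56 [360. 327.] [ 0.4514 -0.1257  0.075 ] [ 0.4444 -0.1304  0.0885]
scene movement_mid 0.5 [288. 265.] [0.4757 0.0834 0.016 ] [0.4743 0.0816 0.0188]
scene long_trigger 0.62 [350. 315.] [ 0.4509 -0.1033  0.082 ]
scene short_trigger 0.45 [224. 208.] [0.44   0.243  0.0824]
top long_squeeze 0.76 [388. 228.] [ 0.4537 -0.1229  0.075 ] [ 0.4523 -0.1208  0.0852]
top movement_mid 0.64 [301. 226.] [0.4723 0.0743 0.016 ] [0.473  0.0742 0.0114]
top long_trigger 0.71 [378. 229.] [ 0.4519 -0.0985  0.0826]
top short_trigger 0.71 [223. 239.] [ 0.4465  0.2609 -0.0018]
{'fx': 536.6941905849565, 'fy': 536.6941905849565, 'cx': 287.82395554082336, 'cy': 204.53994863069838, 'world_from_camera': array([[-0.02017528,  0.98338802, -0.18039116,  0.29076862],
       [-0.99977353, -0.0186219 ,  0.01030073,  0.11727532],
       [ 0.00677039,  0.18055813,  0.98354101,  1.29014393],
       [ 0.        ,  0.        ,  0.        ,  1.        ]])}
{'fx': 303.18569477879237, 'fy': 303.18569477879237, 'cx': 282.39981126204924, 'cy': 207.2681450345917, 'mount': array([[ 6.66506485e-04,  9.48788892e-01,  3.15910103e-01,
         8.06915913e-02],
       [ 9.99999611e-01, -8.14766097e-04,  3.37231370e-04,
        -1.52576969e-03],
       [ 5.77354220e-04,  3.15909756e-01, -9.48789067e-01,
        -1.43404488e-01],
       [ 0.00000000e+00,  0.00000000e+00,  0.00000000e+00,
         1.00000000e+00]])}
0.6
```

View pics/scene1.png

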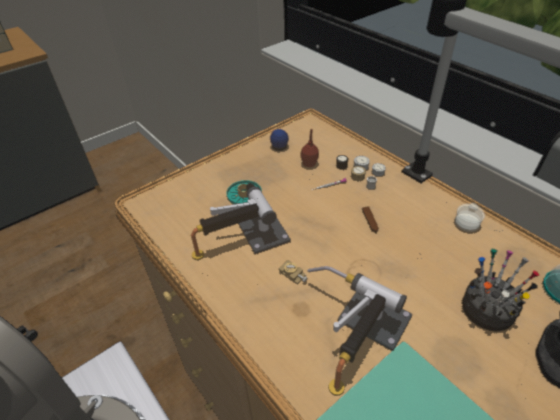

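View pics/top1.png

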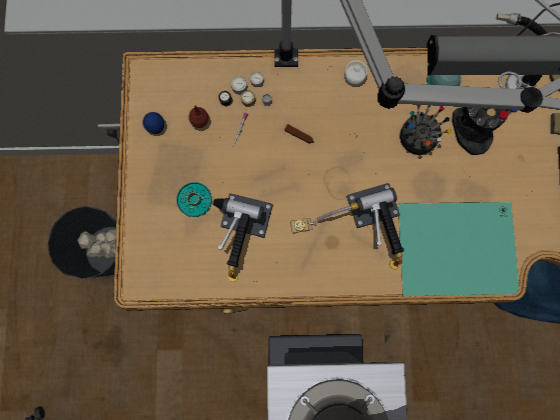

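The long-nozzle gun is at the right: in the top view its grip runs from about (395,255) to (380,205), with the trigger to its left. The movement is at (301,226). Next I measure the grip's yaw.

```bash
python3 - <<'E'
from h import *
P=[]
for c,box in (("top",(340,180,420,275)),("scene",(310,260,420,400))):
    d=np.load(f"pics/{c}d.npy"); img=cv2.imread(f"pics/{c}1.png")
    x0,y0,x1,y1=box
    cv2.imwrite(f"pics/{c}z.png",cv2.resize(img[y0:y1,x0:x1],None,fx=5 if c=="top" else 4,fy=5 if c=="top" else 4,interpolation=cv2.INTER_CUBIC))
    pts=[];
    for v in range(y0,y1):
        for u in range(x0,x1):
            if d[v,u]>0:
                w=world(c,(u,v),d[v,u]); 
                if w[2]>.06 and w[2]<.1: pts.append([*w,img[v,u].mean()])
    pts=np.array(pts)
    for nm,m in (("dark",pts[:,3]<60),("bright",pts[:,3]>110)):
        print(c,nm)
        for a in np.arange(.34,.56,.01):
            s=pts[m&(abs(pts[:,0]-a)<.005)]
            if len(s)>2: print(round(a,2),len(s),"y",s[:,1].min().round(4),np.median(s[:,1]).round(4),s[:,1].max().round(4),"z",np.median(s[:,2]).round(4))
E
```

```text
Traceback (most recent call last):
  File "h.py", line 4, in world
    i=bot.camera_info(c); u,v=uv
ValueError: time passes only in moves, steps and waits
```

View pics/topz.png

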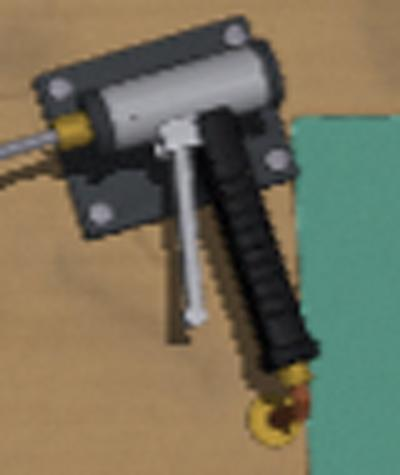

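```bash
cat > h.py <<'E'
from station import bot
import cv2,numpy as np
_c={}
def info(c):
    if c not in _c: _c[c]=bot.camera_info(c)
    return _c[c]
def world(c,uv,d,T=None):
    i=info(c); u,v=np.asarray(uv,float).T; d=np.asarray(d,float)
    p=np.stack([(u-i['cx'])/i['fx']*d,-(v-i['cy'])/i['fy']*d,-d,np.ones_like(d*u)])
    return ((np.array(i['world_from_camera']) if T is None else T)@p)[:3].T
E
python3 - <<'E'
from h import *
for c,box in (("top",(340,180,420,275)),("scene",(310,260,420,400))):
    d=np.load(f"pics/{c}d.npy"); img=cv2.imread(f"pics/{c}1.png")
    x0,y0,x1,y1=box
    cv2.imwrite(f"pics/{c}z.png",cv2.resize(img[y0:y1,x0:x1],None,fx=4,fy=4,interpolation=cv2.INTER_CUBIC))
    V,U=np.mgrid[y0:y1,x0:x1]; V=V.ravel();U=U.ravel()
    w=world(c,np.c_[U,V],d[V,U]); pts=np.c_[w,img[V,U].mean(1)]
    pts=pts[(w[:,2]>.06)&(w[:,2]<.1)]
    for nm,m in (("dark",pts[:,3]<60),("bright",pts[:,3]>100)):
        print(c,nm)
        for a in np.arange(.34,.53,.015):
            s=pts[m&(abs(pts[:,0]-a)<.0075)]
            if len(s)>2: print(round(a,3),len(s),"y",s[:,1].min().round(4),np.median(s[:,1]).round(4),s[:,1].max().round(4),"z",np.median(s[:,2]).round(4))
E
```

```text
top dark
0.37 3 y -0.1463 -0.1458 -0.1436 z 0.0668
0.385 5 y -0.145 -0.1431 -0.1378 z 0.073
0.4 64 y -0.1517 -0.137 -0.1289 z 0.0881
0.415 69 y -0.1488 -0.1343 -0.1243 z 0.0862
0.43 77 y -0.1442 -0.1306 -0.0945 z 0.0868
0.445 68 y -0.1385 -0.1254 -0.1162 z 0.0867
0.46 73 y -0.1354 -0.1215 -0.0937 z 0.0863
0.475 74 y -0.1316 -0.1166 -0.0925 z 0.0861
0.49 86 y -0.1282 -0.112 -0.0586 z 0.0856
0.505 90 y -0.125 -0.1044 -0.0379 z 0.0867
0.52 48 y -0.1444 -0.0581 -0.0502 z 0.0862
top bright
0.385 4 y -0.1457 -0.1438 -0.1411 z 0.0824
0.4 6 y -0.146 -0.1443 -0.1413 z 0.0818
0.415 8 y -0.0999 -0.0977 -0.095 z 0.083
0.43 18 y -0.1032 -0.0991 -0.0954 z 0.0815
0.445 19 y -0.1011 -0.0983 -0.096 z 0.0827
0.46 17 y -0.1001 -0.0974 -0.0945 z 0.0818
0.475 18 y -0.1 -0.0967 -0.0938 z 0.0825
0.49 20 y -0.0992 -0.096 -0.0149 z 0.0822
0.505 143 y -0.1039 -0.076 -0.0146 z 0.083
0.52 188 y -0.137 -0.0972 -0.0611 z 0.0879
scene dark
0.4 130 y -0.1555 -0.1461 -0.1341 z 0.0886
0.415 124 y -0.1542 -0.1423 -0.1316 z 0.0884
0.43 125 y -0.1481 -0.1386 -0.126 z 0.0883
0.445 130 y -0.1437 -0.1343 -0.122 z 0.0881
0.46 127 y -0.1393 -0.1301 -0.1172 z 0.0883
0.475 118 y -0.1354 -0.1263 -0.1122 z 0.088
0.49 110 y -0.1309 -0.1212 -0.0648 z 0.0884
0.505 91 y -0.1264 -0.1188 -0.0655 z 0.088
0.52 25 y -0.1472 -0.145 -0.118 z 0.077
scene bright
0.385 46 y -0.1534 -0.1471 -0.1402 z 0.0781
0.4 29 y -0.151 -0.1471 -0.1316 z 0.0822
0.415 34 y -0.1307 -0.1017 -0.0971 z 0.0829
0.43 52 y -0.1269 -0.103 -0.0973 z 0.0837
0.445 42 y -0.1047 -0.1018 -0.0973 z 0.0841
0.46 39 y -0.1036 -0.1014 -0.0969 z 0.0839
0.475 38 y -0.1035 -0.1004 -0.0961 z 0.0837
0.49 105 y -0.1023 -0.0157 0.0167 z 0.078
0.505 305 y -0.1068 -0.0741 -0.0088 z 0.0846
0.52 367 y -0.1396 -0.1062 -0.0416 z 0.0888
```

```bash
cat > rel.py <<'E'
from h import *
from scipy.spatial.transform import Rotation as R
import sys
def rel(target,yaw):
    o=bot.get_obs(); q=np.array(o['tool_rot']); r=R.from_quat(q[[1,2,3,0]])
    want=R.from_matrix(np.c_[[np.cos(yaw),np.sin(yaw),0],[np.sin(yaw),-np.cos(yaw),0],[0,0,-1]])
    print("t",o['t'],"pos",np.round(o['eef_pos'],4),"shift mm",(r.inv().apply(np.array(target)-o['eef_pos'])*1000).round(1),
      "turn deg",np.degrees((r.inv()*want).as_rotvec()).round(2),"F",np.round(o['contact_force'],1),"w",o['gripper_width'],"q",np.round(o['q'],2))
if __name__=="__main__":
    a=[float(x) for x in sys.argv[1:]]; rel(a[:3],np.radians(a[3]))
E
python3 rel.py .452 -.126 .2 15.6
```

```text
t 0.6 pos [ 0.1629 -0.6551  0.2313] shift mm [ 408.2 -443.6   31.3] turn deg [ 0.   -0.   -1.63] F [-0.2 -0.3 -0.5] w 0.996682517709087 q [ 1.22  0.48  0.02  1.56 -0.01  1.11 -0.08]
```

```bash
python3 -m jog '[[[16,-18,0],[0,0,0],-1],[[32,-34,2],[0,0,0],-1],[[36,-39,3],[0,0,0],-1],[[40,-44,3],[0,0,0],-1],[[40,-44,3],[0,0,0],-1],[[40,-44,3],[0,0,0],-1],[[40,-44,3],[0,0,0],-1],[[40,-44,3],[0,0,0],-1],[[40,-44,3],[0,0,0],-1],[[36,-39,3],[0,0,0],-1],[[30,-33,3],[0,0,0],-1],[[18,-18,2],[0,0,-1.6],-1]]' 25; python3 rel.py .452 -.126 .2 15.6
```

```text
t: 2.1
eef_pos: [0.4524, -0.1227, 0.2005]
tool_rot: [0.0, 0.991, 0.137, 0.0]
contact_force: [0.0, -0.8, -0.5]
gripper_width: 1.002
t 2.1 pos [ 0.4524 -0.1227  0.2005] shift mm [-1.3  3.   0.5] turn deg [ 0.01 -0.04  0.2 ] F [ 0.  -0.8 -0.5] w 1.0016246740030768 q [ 0.44  0.19 -0.34  2.05  0.08  0.91 -1.24]
```

```bash
python3 - <<'E'
from h import *
from scipy.spatial.transform import Rotation as R
o=bot.get_obs(); q=np.array(o['tool_rot'])
p,d=bot.read_camera("wrist"); cv2.imwrite("pics/w1.png",p[:,:,::-1]); np.save("pics/w1d.npy",d)
T=np.eye(4);T[:3,:3]=R.from_quat(q[[1,2,3,0]]).as_matrix();T[:3,3]=o['eef_pos'];T=T@np.array(info("wrist")['mount']); np.save("pics/w1T.npy",T)
for r in bot.landmark_of("wrist","long_squeeze")[:2]:
    uv=np.array(r['xy'])*[560,420]; a=world("wrist",uv,1.0,T); c=T[:3,3]
    print(r['score'],uv,(c+(a-c)*(.075-c[2])/(a[2]-c[2])).round(4),world("wrist",uv,d[int(uv[1]),int(uv[0])],T).round(4))
img=p.mean(2);V,U=np.mgrid[0:420,0:560];V=V.ravel();U=U.ravel();m=d[V,U]>0;V=V[m];U=U[m]
w=world("wrist",np.c_[U,V],d[V,U],T);b=img[V,U]
k=(w[:,2]>.055)&(w[:,2]<.1)&(w[:,1]<-.06)&(w[:,1]>-.19)
for nm,m in (("dark",b<60),("bright",b>100)):
    print(nm)
    for a in np.arange(.37,.53,.015):
        s=w[k&m&(abs(w[:,0]-a)<.003)]
        if len(s)>2: print(round(a,3),len(s),"y",np.percentile(s[:,1],[2,50,98]).round(4),"z",np.median(s[:,2]).round(4))
E
```

```text
0.95 [286.384 203.406] [ 0.4483 -0.1261  0.075 ] [ 0.4525 -0.1247  0.0889]
dark
0.4 65 y [-0.1461 -0.1342 -0.1298] z 0.09
0.415 125 y [-0.1476 -0.1382 -0.1284] z 0.0886
0.43 128 y [-0.1419 -0.1328 -0.124 ] z 0.089
0.445 129 y [-0.1375 -0.1286 -0.1202] z 0.0889
0.46 138 y [-0.1332 -0.1243 -0.1157] z 0.089
0.475 145 y [-0.1291 -0.1202 -0.1116] z 0.0891
0.49 38 y [-0.1257 -0.1232 -0.1049] z 0.0881
0.505 31 y [-0.1212 -0.1192 -0.1035] z 0.0883
bright
0.415 8 y [-0.1016 -0.0989 -0.096 ] z 0.0841
0.43 47 y [-0.1065 -0.0999 -0.0965] z 0.0843
0.445 48 y [-0.102  -0.0989 -0.0959] z 0.0841
0.46 54 y [-0.1015 -0.0981 -0.0948] z 0.0839
0.475 53 y [-0.1008 -0.0976 -0.0943] z 0.084
0.49 57 y [-0.1264 -0.0969 -0.0935] z 0.0841
0.505 335 y [-0.1028 -0.0833 -0.0644] z 0.0869
0.52 727 y [-0.1357 -0.0966 -0.0616] z 0.0895
```

View pics/w1.png

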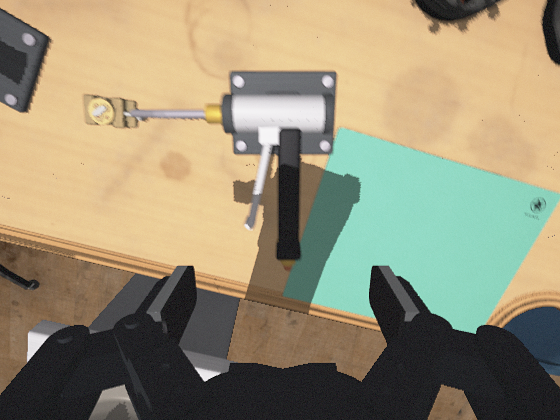

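The wrist view shows the grip at about columns 278–300, rows 130–260. The trigger runs from (265,130) to (250,225), and the fingers straddle the pair. Grip yaw is 15.6°. The grip face and trigger face put the squeeze line at y ≈ -0.1225 at x = 0.452, so I aim 1.5 mm to -y of it.

```bash
python3 rel.py .451 -.1243 .054 15.6
```

```text
t 2.2 pos [ 0.4528 -0.1226  0.2004] shift mm [ -2.3   1.2 146.4] turn deg [-0.03 -0.05  0.27] F [-0.5 -0.7  0.5] w 0.9986234829039848 q [ 0.44  0.2  -0.34  2.05  0.08  0.91 -1.24]
```

```bash
python3 -m jog '[[[-2,1,10],[0,0,0.2],-1],[[0,0,25],[0,0,0],-1],[[0,0,30],[0,0,0],-1],[[0,0,30],[0,0,0],-1],[[0,0,25],[0,0,0],-1],[[0,0,16],[0,0,0],-1],[[0,0,10],[0,0,0],-1],[[0,0,0],[0,0,0],-1]]' 25; python3 rel.py .451 -.1243 .054 15.6; python3 - <<'E'
from h import *
p,d=bot.read_camera("wrist"); cv2.imwrite("pics/w2.png",p[:,:,::-1])
E
```

```text
t: 3.2
eef_pos: [0.4495, -0.1266, 0.054]
tool_rot: [-0.0, 0.991, 0.133, -0.0]
contact_force: [0.0, 0.3, -0.5]
gripper_width: 1.001
t 3.2 pos [ 0.4495 -0.1266  0.054 ] shift mm [ 2.1 -1.8 -0. ] turn deg [-0.01  0.04 -0.27] F [ 0.   0.3 -0.5] w 1.001133235348335 q [ 0.38  0.43 -0.29  2.17  0.21  0.58 -1.37]
```

View pics/w2.png

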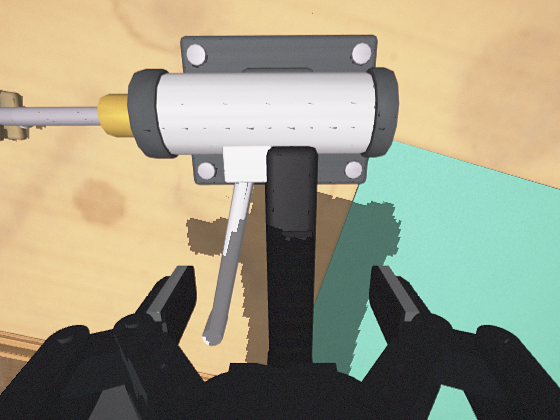

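The view agrees: the grip's outer face (column 314) lies about 11.4 mm from the tool axis (column 282), so I'm about 3.5 mm to -y. I trim by 2 mm and squeeze slowly.

```bash
python3 -m jog '[[[2,-2,0],[0,0,0],-1],[[0,0,0],[0,0,0],-0.6],[[0,0,0],[0,0,0],-0.3],[[0,0,0],[0,0,0],0],[[0,0,0],[0,0,0],0.2],[[0,0,0],[0,0,0],0.4],[[0,0,0],[0,0,0],0.6],[[0,0,0],[0,0,0],0.6]]' 25; python3 rel.py .451 -.1243 .054 15.6; python3 - <<'E'
from h import *
p,d=bot.read_camera("wrist"); cv2.imwrite("pics/w3.png",p[:,:,::-1])
E
```

```text
t: 4.25
eef_pos: [0.4514, -0.1247, 0.0548]
tool_rot: [0.001, 0.991, 0.134, 0.0]
contact_force: [-1.7, -1.1, 7.2]
gripper_width: 0.341
t 4.25 pos [ 0.4514 -0.1247  0.0548] shift mm [-0.3 -0.5  0.8] turn deg [ 0.09 -0.   -0.2 ] F [-1.7 -1.1  7.2] w 0.34059020215378083 q [ 0.38  0.42 -0.29  2.16  0.22  0.58 -1.37]
```

View pics/w3.png

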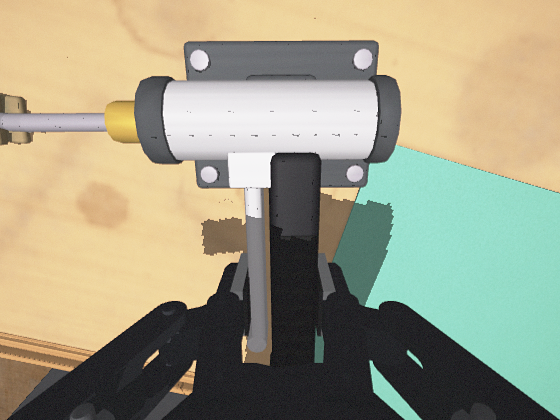

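The opening is 29 mm, equal to the squeezed pair (30 mm). The trigger lies parallel to the grip at columns 245–265, and a finger touches each side. Hold.

```bash
python3 -m jog '[[[0,0,0],[0,0,0],0.7],[[0,0,0],[0,0,0],0.7],[[0,0,0],[0,0,0],0.7],[[0,0,0],[0,0,0],0.7],[[0,0,0],[0,0,0],0.7],[[0,0,0],[0,0,0],0.7],[[0,0,0],[0,0,0],0.7],[[0,0,0],[0,0,0],0.7],[[0,0,0],[0,0,0],0.7],[[0,0,0],[0,0,0],0.7],[[0,0,0],[0,0,0],0.7],[[0,0,0],[0,0,0],0.7]]' 30; python3 rel.py .451 -.1243 .054 15.6
```

```text
t: 5.8
eef_pos: [0.4514, -0.1247, 0.0549]
tool_rot: [0.001, 0.991, 0.134, 0.0]
contact_force: [-1.4, -2.0, 5.9]
gripper_width: 0.34
t 5.8 pos [ 0.4514 -0.1247  0.0549] shift mm [-0.3 -0.5  0.9] turn deg [ 0.09 -0.01 -0.2 ] F [-1.4 -2.   5.9] w 0.34046694830682955 q [ 0.38  0.42 -0.29  2.16  0.22  0.58 -1.37]
```

Held for over 1.5 s. Now I open, wait, look and then lift away.

```bash
python3 -m jog '[[[0,0,0],[0,0,0],0],[[0,0,0],[0,0,0],-0.5],[[0,0,0],[0,0,0],-1],[[0,0,0],[0,0,0],-1],[[0,0,0],[0,0,0],-1],[[0,0,0],[0,0,0],-1],[[0,0,0],[0,0,0],-1],[[0,0,0],[0,0,0],-1]]'; python3 - <<'E'
from h import *
p,d=bot.read_camera("wrist"); cv2.imwrite("pics/w4.png",p[:,:,::-1])
E
```

```text
t: 6.8
eef_pos: [0.4512, -0.1238, 0.0543]
tool_rot: [0.0, 0.991, 0.134, 0.0]
contact_force: [-1.2, -0.9, 0.4]
gripper_width: 1.0
```

View pics/w4.png

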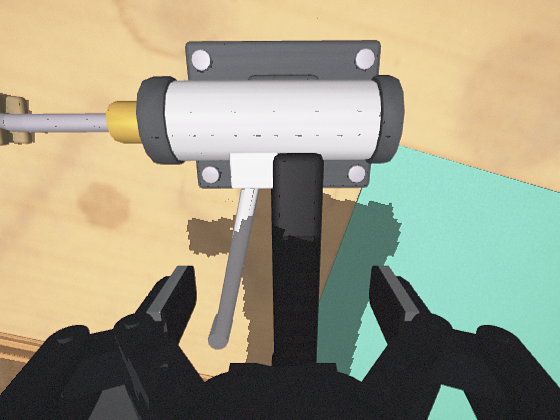

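The trigger has sprung back out (its tip is at (218,340), clear of the left pad). I lift.

```bash
python3 -m jog '[[[0,0,-10],[0,0,0],-1],[[0,0,-20],[0,0,0],-1],[[0,0,-30],[0,0,0],-1],[[0,0,-30],[0,0,0],-1],[[0,0,-30],[0,0,0],-1],[[0,0,-20],[0,0,0],-1],[[0,0,-5],[0,0,0],-1],[[0,0,0],[0,0,0],-1],[[0,0,0],[0,0,0],-1]]'; python3 - <<'E'
from h import *
p,d=bot.read_camera("wrist"); cv2.imwrite("pics/w5.png",p[:,:,::-1])
p,d=bot.read_camera("top"); cv2.imwrite("pics/top5.png",p[:,:,::-1])
for r in bot.landmark_of("top","movement_mid")[:1]: print(r['score'],np.array(r['xy'])*[560,420])
E
```

```text
t: 7.98
eef_pos: [0.4506, -0.1237, 0.1984]
tool_rot: [-0.0, 0.991, 0.134, -0.001]
contact_force: [-0.4, 0.6, 0.1]
gripper_width: 0.997
0.64 [298.312 227.22 ]
```

View pics/w5.png

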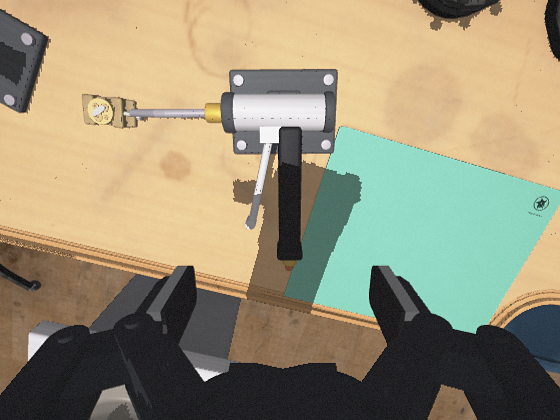

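The picture matches the one before the squeeze: the movement is on its holder at (101,110), the trigger is out, and the gripper is clear.

```bash
python3 -c "
from station import bot
print(bot.hand_in())"
```

```text
the job is handed in; nothing more can be done
None
```

I squeezed the long-nozzle gun's trigger for over 1.5 s, let it spring back out and handed the job in at about 8 s. The hand-in reports no verdict.

- **Squeeze:** one finger was behind the grip and one in front of the trigger, centred about 1.5 mm to the grip side. The fingers stopped at about 29 mm, which matches the 30 mm given for the fully squeezed pair. The wrist force stayed under 10 N at each reading.
- **After release:** the wrist picture shows the trigger back out and the movement on its holder, at the same place in the picture as before. The gripper is clear at a height of 0.2 m, with almost no contact force.
- **Other gun:** I never went near it, but I did not check its trigger separately at the end.
- **Disagreements:** my estimates of the squeeze point's sideways position differed by up to 5 mm. I went by the grip and trigger faces seen from the wrist camera. The network's top-view mark for the movement was about 3 pixels (roughly 7 mm) from its first reading. I put that down to network noise, since the wrist picture showed no change.

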